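# Load the shaker tray and set its stop screw

### The arm

A 6-joint arm with a two-finger parallel gripper is mounted at the origin on a cart in front of the work surface, level with it; the furniture and walls round the work are solid. World frame = base frame: x ahead of the robot, y to its left, z up, the work surface at z = 0. Lengths are in m, angles in rad, forces in N, time in s.
With the tool pointing down it reaches from about 0.35 to 0.975 m from the base axis. Payload 7.1 kg.
Tool frame: the origin (TCP) lies between the finger pads, 19 mm behind the fingertips; this is the grasp point; z points along the fingers, y is the line along which they close (so a half turn about z gives the same grasp; the last joint's range is limited). The gripper opens to 88 mm and grips with 3 to 60 N. Pads are 20 mm wide; open, the fingers measure 115 mm over their backs; the gripper's body (75 mm by 178 mm) begins 61 mm behind the grasp point.
Start: joints at [1.256, 0.423, 1.63, -0, 1.089, -0.019], TCP at [0.182, 0.598, 0.241] pointing down, gripper open.
Joint ranges: [-3, 3], [-0.9, 2.11], [0.09, 2.58], [-1.31, 4.45], [0.11, 2.69], [-2.54, 2.54]. Speed limits (rad/s): [2.39, 2.39, 3.01, 3.14, 3.14, 3.14].

### API

Orientations are given as a unit quaternion [x, y, z, w].
In Python, from cell import arm, vision, read_state gives the robot as it stands (arm), with the cameras (vision) and the readings as plain functions.
- The arm moves only by the shell command python3 jog.py 'ROWS' [OPENING] [FORCE]. ROWS is 1 to 10 rows, one to a line, with the numbers parted by commas; each row has 6 numbers: dx, dy, dz in shares of the most that a row can go, 1 being 62.5 mm, then a rotation vector rx, ry, rz in a scale on which 1.0 is pi/2 rad; each row shifts and turns the commanded pose from where the row before left it, along the tool's axes as they then stand; what a row does not reach is not made up. A row lasts 1/8 s, in which the tool goes at most 0.0625 m and 0.188 rad, less where a joint would pass 70% of its speed; a pose out of reach is approached as far as the arm can. OPENING is the finger opening in m, set as the command begins (- or left out keeps the last). The fingers move at their own pace and stop on an object; FORCE is the grip in N (left out, the last holds). Time passes only in rows, so rows that do not move let the fingers close. It prints the time, the measured TCP pose, the force, the opening and the grip force at its end. Shift and turn numbers lie between -1 and 1, and a call with a number outside is refused. Input that does not fit is refused with a message, and nothing moves.
- read_state(): the state, without advancing time (a new reading comes with each control period).
- vision.get_image(name): name is "scene" or "top" or "wrist"; returns the picture (400x640x3 uint8, blue, green, red); there is no depth.
- vision.camera_model(name): a dict with "camera_matrix" (3x3 intrinsics, pixels), "D" ([k1, k2, p1, p2, k3] as OpenCV has them; the pictures are not rectified), "camera_from_world" (4x4, takes a point from world to camera coordinates). Camera axes: x right, y down, z forward; pixel columns grow to the right and rows downward; lengths in m; the calibration is good to about 2 mm. A picture is of the moment at which its call begins: read the wrist's pose just before it. camera_model takes no time and is no camera call; for the wrist camera it gives the pose at the moment of the call.
- arm.hand_in(): hands the job in; it is judged then, once.
The state is a dict: "clock": time; "joints": joint angles; "qvel": joint speeds; "tau": joint torques, N m; "tool_pos": TCP position; "tcp_rot": TCP orientation; "contact_force": force on the tool from outside, world axes, zero at the start; "ft_torque": the same for the moment, N m; "opening": finger opening in m; "grasp_force": force on a finger pad.
Only numpy, scipy, OpenCV 4.12 (cv2) and the standard library are available. Lean on these libraries where they do the work, as an engineer would, in place of code of your own. Each camera call takes 0.05 s, during which the arm holds its last target. There are 200 camera calls.

### The job

Stand the two amber dropper bottles that are out on the table in the two empty cells of the shaker tray, one in each, setting them down upright and gently beside the bottle already there. Then, with the tray loaded, turn the black winged stop screw on the shaker clockwise until it seats, back it off a quarter turn, and finish still gripping the screw in that position, without letting go, so that I can tighten its lock nut. Do not knock the crucible or the tin about.

Things in the scene. Friction and masses are not known exactly. Their poses are not given: they have to be found in the camera images.
- shaker: low bench shaker, fixed, white base 100 (x) x 250 (y) x 30 mm high; origin at the centre of its underside, z up. On it a dark tray with three cells in a row along y, each 42 (x) x 44 (y) mm inside, walls 3 mm; cell floor 34 mm, wall tops 48 mm above the table. At its -y end an aluminium block (top at 76 mm) carries the winged stop screw
- cell_a (a point): centre of the floor of the cell farthest from the stop screw (shaker frame 0, +85, 34 mm); bottle_c stands in it
- cell_b (a point): centre of the floor of the middle cell, empty (shaker frame 0, +38, 34 mm)
- cell_c (a point): centre of the floor of the cell nearest the stop screw, empty (shaker frame 0, -9, 34 mm)
- stop_screw (a joint): black winged thumbscrew, upright axis at shaker (0, -88 mm). Value in rad: 0 = seated against a firm stop, growing as it is backed off anticlockwise seen from above, to 3.1. Does not rise or sink; turning takes 0.05 N m; stays where left. At 0 its wing bar lies along the shaker's x, white dot at the -x end, and turns with the value
- screw_grip (a point): point on the screw's axis where its wing is gripped, 112 mm above the table. The wing is an upright flat bar 46 mm long, 12 mm thick (pinch it across this) and 30 mm high, from 92 to 122 mm above the table; a 22 mm collar lies below it from 88 to 93 mm
- bottle_a: small amber dropper bottle with a black cap, 30 mm in diameter, 76 mm tall, about 0.04 kg; the round body is straight from the foot to about 40 mm up and tapers above; origin at the centre of its underside, z up along the bottle; stands on the table
- bottle_b: small amber dropper bottle with a black cap, 30 mm in diameter, 76 mm tall, about 0.04 kg; the round body is straight from the foot to about 40 mm up and tapers above; origin at the centre of its underside, z up along the bottle; stands on the table
- bottle_c: small amber dropper bottle with a black cap, 30 mm in diameter, 76 mm tall, about 0.04 kg; the round body is straight from the foot to about 40 mm up and tapers above; origin at the centre of its underside, z up along the bottle; already stands in cell_a and stays there
- crucible: white porcelain crucible with lid, 44 mm across, 44 mm tall, loose bystander; origin at the centre of its underside
- tin_silver: pale metal tin, 79 mm across, 89 mm tall, loose bystander; origin at the centre of its underside

How it is judged:
On the way, in this order (a step that is already met when the one before it is completed fails the run):
1. both loose bottles stand upright and released in the two empty cells, one in each, with bottle_c still in its own ((((horizontal distance between bottle_a and cell_b below 0.011 m and z of bottle_a in the frame of shaker between 0.028 and 0.04 m and angle between bottle_a's own z axis and vertical below 0.15 rad and linear speed of bottle_a below 0.05 m/s) and (horizontal distance between bottle_b and cell_c below 0.011 m and z of bottle_b in the frame of shaker between 0.028 and 0.04 m and angle between bottle_b's own z axis and vertical below 0.15 rad and linear speed of bottle_b below 0.05 m/s)) or ((horizontal distance between bottle_a and cell_c below 0.011 m and z of bottle_a in the frame of shaker between 0.028 and 0.04 m and angle between bottle_a's own z axis and vertical below 0.15 rad and linear speed of bottle_a below 0.05 m/s) and (horizontal distance between bottle_b and cell_b below 0.011 m and z of bottle_b in the frame of shaker between 0.028 and 0.04 m and angle between bottle_b's own z axis and vertical below 0.15 rad and linear speed of bottle_b below 0.05 m/s))) and horizontal distance between bottle_c and cell_a below 0.011 m and z of bottle_c in the frame of shaker between 0.028 and 0.04 m and angle between bottle_c's own z axis and vertical below 0.15 rad and linear speed of bottle_c below 0.05 m/s and contact force between the fingers and bottle_a below 0.1 N and contact force between the fingers and bottle_b below 0.1 N), for 0.2 s.
2. with the tray loaded, the stop screw is seated (within 0.1 rad of its stop) ((((horizontal distance between bottle_a and cell_b below 0.011 m and z of bottle_a in the frame of shaker between 0.028 and 0.04 m and angle between bottle_a's own z axis and vertical below 0.15 rad and linear speed of bottle_a below 0.05 m/s) and (horizontal distance between bottle_b and cell_c below 0.011 m and z of bottle_b in the frame of shaker between 0.028 and 0.04 m and angle between bottle_b's own z axis and vertical below 0.15 rad and linear speed of bottle_b below 0.05 m/s)) or ((horizontal distance between bottle_a and cell_c below 0.011 m and z of bottle_a in the frame of shaker between 0.028 and 0.04 m and angle between bottle_a's own z axis and vertical below 0.15 rad and linear speed of bottle_a below 0.05 m/s) and (horizontal distance between bottle_b and cell_b below 0.011 m and z of bottle_b in the frame of shaker between 0.028 and 0.04 m and angle between bottle_b's own z axis and vertical below 0.15 rad and linear speed of bottle_b below 0.05 m/s))) and horizontal distance between bottle_c and cell_a below 0.011 m and z of bottle_c in the frame of shaker between 0.028 and 0.04 m and angle between bottle_c's own z axis and vertical below 0.15 rad and linear speed of bottle_c below 0.05 m/s and value of joint stop_screw below 0.1 rad), for 0.15 s.
At the end, for the whole second after the job is handed in: Three bottles upright at rest, one per cell (within 11 mm of its centre, on its floor to 6 mm, tilt under 0.15 rad); the screw stands still a quarter turn off its seat (1.57 +/- 0.30 rad) and the fingers still grip its wing (over 1 N, TCP within 35 mm of the grip point) (all of step 1 and value of joint stop_screw between 1.27 and 1.87 rad and velocity of joint stop_screw between -0.1 and 0.1 rad/s and contact force between the fingers and shaker above 1 N and distance between the grasp point and screw_grip below 0.035 m); the arm keeps its last pose, push and grip.
It fails at once if bottle_a is dropped or thrown into the tray (faster than 0.6 m/s within 16 mm of the cell floor) (horizontal distance between bottle_a and shaker below 0.07 m and z of bottle_a in the frame of shaker below 0.05 m and linear speed of bottle_a above 0.6 m/s).
It fails at once if bottle_b is dropped or thrown into the tray (faster than 0.6 m/s within 16 mm of the cell floor) (horizontal distance between bottle_b and shaker below 0.07 m and z of bottle_b in the frame of shaker below 0.05 m and linear speed of bottle_b above 0.6 m/s).
It fails at once if the crucible is pushed more than 25 mm or tipped (distance of crucible from where it was at the start of the episode above 0.025 m or angle between crucible's own z axis and vertical above 0.4 rad).
It fails at once if the tin is pushed more than 25 mm or tipped (distance of tin_silver from where it was at the start of the episode above 0.025 m or angle between tin_silver's own z axis and vertical above 0.4 rad).
It also fails if it takes over 72 s, if anything falls off the work surface, if the arm or the gripper's body presses on something with over 40 N, if the wrist force passes 120 N, or if a joint passes its speed limit or range.

## Working session

There is one attempt and no reset: what is moved stays moved. The work goes in short steps, Python scripts to look and compute and a shell command to move; the robot and the scene stay as the last step left them, time stands still between calls to the robot, and variables do not carry over. Pictures are saved under pics/ and viewed, at most 10 in all, crops included, and the job is handed in when it is done.

```bash
ls; mkdir -p pics
python3 - <<'E'
from cell import arm, vision, read_state
import cv2,numpy as np
np.set_printoptions(precision=4,suppress=True)
for n in ("scene","top"):
    cv2.imwrite(f"pics/{n}0.png",vision.get_image(n)); m=vision.camera_model(n)
    print(n,np.array(m["camera_matrix"]),m["D"],np.array(m["camera_from_world"]))
s=read_state();print(s)
E
```

```text
cell.py
jog.py
pics
scene [[363.3161   0.     330.2118]
 [  0.     363.3161 194.8976]
 [  0.       0.       1.    ]] [-0.0423  0.      0.      0.      0.    ] [[ 0.8729 -0.4879 -0.0035 -0.4345]
 [-0.3786 -0.6728 -0.6356  0.1927]
 [ 0.3077  0.5561 -0.772   1.0414]
 [ 0.      0.      0.      1.    ]]
top [[473.2994   0.     320.8813]
 [  0.     473.2994 192.8427]
 [  0.       0.       1.    ]] [-0.0507  0.      0.      0.      0.    ] [[-0.0245 -0.9997  0.0063 -0.0509]
 [-0.988   0.0232 -0.153   0.4996]
 [ 0.1528 -0.01   -0.9882  1.7573]
 [ 0.      0.      0.      1.    ]]
{'clock': 0.1, 'joints': array([ 1.256 ,  0.4238,  1.6306, -0.    ,  1.0886, -0.019 ]), 'qvel': array([ 0.0008, -0.0016, -0.0012,  0.0001, -0.0005, -0.0014]), 'tau': array([  0.0006, -54.5612, -27.4323,   0.0646,   0.0187,  -0.    ]), 'tool_pos': array([0.182 , 0.5974, 0.2407]), 'tcp_rot': array([ 0.1473,  0.9891, -0.0007, -0.0001]), 'contact_force': array([-0.0414,  0.1998, -0.211 ]), 'ft_torque': array([ 0.0198, -0.0025, -0.0087]), 'grasp_force': 0.0, 'opening': 0.08789537598572626}
```

View pics/scene0.png

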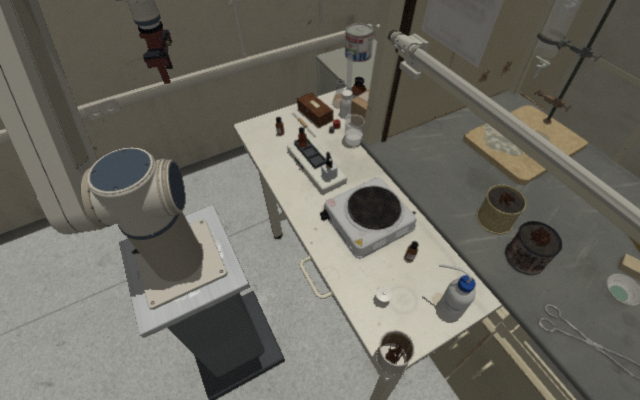

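View pics/top0.png

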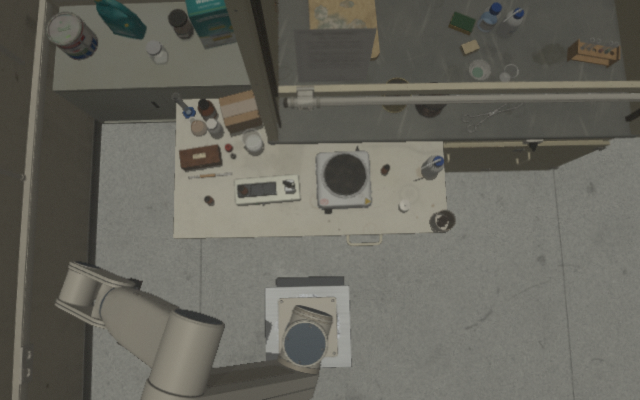

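The scene and top pictures show one loose bottle left of the shaker (scene 279,126; top 209,200) and one beyond the hotplate (scene 411,251; top 385,169). The shaker is at top (267,189), with its screw at the right end. The crucible is at top (404,206) and the tin is probably at (443,220). I'll enlarge these next.

Run:
```python
import cv2,numpy as np
t=cv2.imread("pics/top0.png");s=cv2.imread("pics/scene0.png")
c=lambda i,x,y,w,h,k:cv2.resize(i[y:y+h,x:x+w],None,fx=k,fy=k,interpolation=cv2.INTER_CUBIC)
a=np.hstack([c(t,195,165,40,50,6),c(t,230,165,80,50,6)[:, :480]])
a=np.hstack([a,np.zeros((300,80,3),np.uint8)])
b=np.hstack([c(t,370,155,40,60,5)[:300],c(s,265,110,30,50,6)[:, :180],c(s,285,120,70,75,4)[:300],])
d=c(s,395,233,28,60,5); b=np.hstack([b,d])[:, :800]
b=np.hstack([b,np.zeros((300,800-b.shape[1],3),np.uint8)])
cv2.imwrite("pics/crop1.png",np.vstack([a,b]))
```

```text
(no output)
```

View pics/crop1.png

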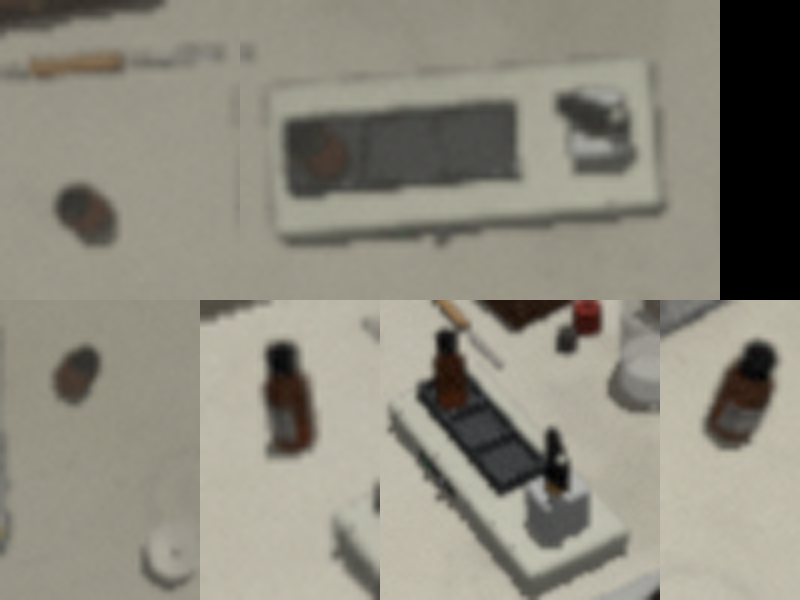

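The crop shows the left bottle with its foot at top (212,203) and scene (280,134), and the right bottle with its foot at top (384,173) and scene (407,260). The shaker plate's corners in the top view are about (235,180), (298,175), (300,200) and (237,204). The wing bar lies across y, tilted. Next come coarse positions.

```bash
cat > h.py <<'E'
from cell import arm, vision, read_state
import cv2,numpy as np
from scipy.spatial.transform import Rotation as R
np.set_printoptions(precision=4,suppress=True)
def ray(m,p):
    K=np.array(m["camera_matrix"],float);D=np.array(m["D"],float);T=np.array(m["camera_from_world"])
    q=cv2.undistortPoints(np.array([[p]],float),K,D)[0,0]
    return -T[:3,:3].T@T[:3,3], T[:3,:3].T@np.r_[q,1]
def plane(m,p,z):
    o,d=ray(m,p); return o+d*(z-o[2])/d[2]
def tri(*mp):
    A=0;b=0;L=[]
    for m,p in mp:
        o,d=ray(m,p);d=d/np.linalg.norm(d);P=np.eye(3)-np.outer(d,d);A=A+P;b=b+P@o;L.append((o,P))
    x=np.linalg.solve(A,b); return x,[round(float(np.linalg.norm(P@(x-o))),4) for o,P in L]
def proj(m,X):
    T=np.array(m["camera_from_world"]);r=cv2.Rodrigues(T[:3,:3])[0]
    return cv2.projectPoints(np.array(X,float).reshape(-1,3),r,T[:3,3],np.array(m["camera_matrix"],float),np.array(m["D"],float))[0][:,0]
def togo(target,yaw=None):
    "tool-axes shift to target; yaw=world angle of tool y (closing line)"
    s=read_state();r=R.from_quat(s["tcp_rot"]);d=r.inv().apply(np.array(target)-s["tool_pos"])
    y=r.as_matrix()[:,1];print("tool d",d,"yaw y",np.arctan2(y[1],y[0]),"pos",s["tool_pos"],"z",r.as_matrix()[:,2],"t",s["clock"],"j",s["joints"])
E
python3 - <<'E'
from h import *
T=vision.camera_model("top");S=vision.camera_model("scene");W=vision.camera_model("wrist")
for n,a,b in (("L cap",(207,198.8),(278.7,118)),("L foot",(212,203),(280.2,133.5)),("R cap",(387.6,166.4),(415.4,243.4)),("R foot",(384,173),(407.4,259.5)),
 ("screw top",(230+350/6.,165+108/6.),(285+(553-380)/4,120+(433-300)/4)),("tray near scr far x",(230+275/6,165+100/6),(285+161/4,120+168/4)),
 ("c cap",(230+77/6,165+147/6),(285+66/4,120+37/4))):
    print(n,*tri((T,a),(S,b)))
for p in ((235.3,179.7),(298.3,175.3),(300,199.7),(236.7,204.2)): print(plane(T,p,.03))
for p in ((404,206),(443,220)): print(plane(T,p,.05))
print(W["camera_matrix"],W["D"]);C=np.array(W["camera_from_world"]);print(C, -C[:3,:3].T@C[:3,3])
r=R.from_quat(read_state()["tcp_rot"]).as_matrix();print("cam in tool",r.T@(-C[:3,:3].T@C[:3,3]-read_state()["tool_pos"]),C[:3,:3]@r)
togo([.3,.3,.3])
E
```

```text
L cap [0.481  0.3597 0.079 ] [0.0015, 0.0015]
L foot [0.4758 0.3561 0.0091] [0.0028, 0.0028]
R cap [ 0.5867 -0.3151  0.0796] [0.0006, 0.0006]
R foot [ 0.5783 -0.3129 -0.0046] [0.0006, 0.0006]
screw top [0.5214 0.0541 0.1383] [0.0001, 0.0001]
tray near scr far x [0.5419 0.1081 0.0429] [0.0027, 0.0027]
c cap [0.5072 0.2203 0.1171] [0.0023, 0.0023]
[0.5582 0.2636 0.03  ]
[0.5696 0.0219 0.03  ]
[0.475  0.0171 0.03  ]
[0.4634 0.258  0.03  ]
[ 0.439  -0.3743  0.05  ]
[ 0.3824 -0.5188  0.05  ]
[[342.6707   0.     320.4349]
 [  0.     342.6707 203.3252]
 [  0.       0.       1.    ]] [0.0076 0.     0.     0.     0.    ]
[[ 0.2908  0.9568 -0.0015 -0.6236]
 [ 0.9129 -0.2769  0.2998 -0.0377]
 [ 0.2864 -0.0886 -0.954   0.3929]
 [ 0.      0.      0.      1.    ]] [0.1032 0.6211 0.3851]
cam in tool [ 0.0823 -0.0006 -0.1445] [[ 0.0007  1.      0.0002]
 [-0.954   0.0008 -0.2998]
 [-0.2998  0.0001  0.954 ]]
tool d [-0.1995 -0.2502 -0.059 ] yaw y 1.2750243694928751 pos [0.182  0.5974 0.2407] z [-0.0004 -0.0013 -1.    ] t 0.1 j [ 1.256   0.4238  1.6306 -0.      1.0886 -0.019 ]
```

Both bottles' feet come out at z≈0 and their caps at ≈79 mm, which matches. Shaker centre is ≈(0.516,0.140) with yaw ≈0.05. I'll square the tool to the shaker and look with the wrist camera from two places.

Careful with the scale: shifts go in shares of 62.5 mm and turns go in shares of pi/2 rad. That gives: 0.175 rad / 1.5708 = 0.1114.

```bash
python3 jog.py '0,0,0,0,0,0.1114
0,0,0,0,0,0.1114
0,0,0,0,0,0.1114
0,0,0,0,0,0.1114
0,0,0,0,0,0.1114
0,0,0,0,0,0.1114
0,0,0,0,0,0.1114'; python3 jog.py '-0.688,0.592,-0.12,0,0,0
-0.688,0.592,-0.12,0,0,0
-0.688,0.592,-0.12,0,0,0
-0.688,0.592,-0.12,0,0,0
-0.688,0.592,-0.12,0,0,0
-0.688,0.592,-0.12,0,0,0
-0.688,0.592,-0.12,0,0,0
-0.688,0.592,-0.12,0,0,0
0,0,0,0,0,0
0,0,0,0,0,0'
python3 - <<'E'
from h import *
import pickle
togo([.477,.357,.037])
m=vision.camera_model("wrist");i=vision.get_image("wrist");cv2.imwrite("pics/w1.png",i);pickle.dump(m,open("w1.pkl","wb"))
E
```

```text
clock: 0.98
tool_pos: [0.1821, 0.5976, 0.2409]
tcp_rot: [0.691, 0.723, -0.0, 0.0]
contact_force: [0.8, 0.1, -0.6]
opening: 0.0882
grasp_force: 0.0
clock: 2.22
tool_pos: [0.4944, 0.269, 0.3009]
tcp_rot: [0.69, 0.724, -0.0, -0.0]
contact_force: [-1.1, 0.3, 0.1]
opening: 0.088
grasp_force: 0.0
tool d [ 0.0887 -0.0128  0.2639] yaw y 0.04917024016108993 pos [0.4944 0.269  0.3009] z [-0.0012 -0.0002 -1.    ] t 2.225 j [0.477  0.2675 1.7116 0.0005 1.1637 0.4276]
```

View pics/w1.png

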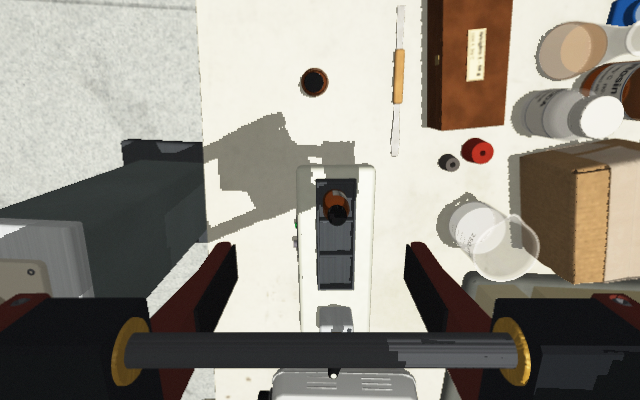

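The wrist view shows the left bottle's cap at (313,82), the tray's outer corners at about (317,179), (355,179), (354,290) and (317,290), and bottle_c's cap at (337,213). The block is at (335,318). I'll take a second view with the TCP above the bottle, then enlarge both.

Converted, 0.045 m is 0.72, 0.044 m is 0.704.

```bash
python3 jog.py '0.72,-0.096,0.4,0,0,0
0.704,-0.096,0.4,0,0,0
0,0,0,0,0,0
0,0,0,0,0,0' | head -2
python3 - <<'E'
from h import *
import pickle
m=vision.camera_model("wrist");i=vision.get_image("wrist");cv2.imwrite("pics/w2.png",i);pickle.dump(m,open("w2.pkl","wb"))
w1=cv2.imread("pics/w1.png")
B=np.array([.477,.357,.076]);C=np.array([.512,.163,.048]);print(proj(m,[B,C]))
c=lambda i,x,y,w,h,k:cv2.resize(i[y:y+h,x:x+w],None,fx=k,fy=k,interpolation=cv2.INTER_CUBIC)
x,y=proj(m,C)[0].astype(int);u,v=proj(m,B)[0].astype(int)
x0,y0,u0,v0=x-50,max(0,min(y-70,250)),u-25,v-35
print(x0,y0,u0,v0)
a=np.vstack([c(w1,288,47,50,70,4),c(i,u0,v0,50,70,4)])
b=np.hstack([a,c(w1,286,165,75,140,4),c(i,x0,y0,75,140,4)])
cv2.imwrite("pics/crop2.png",b);print(b.shape)
E
```

```text
clock: 2.78
tool_pos: [0.4776, 0.3579, 0.2513]
[[319.4984 185.8267]
 [340.0487 336.6043]]
290 250 294 150
(560, 800, 3)
```

View pics/crop2.png

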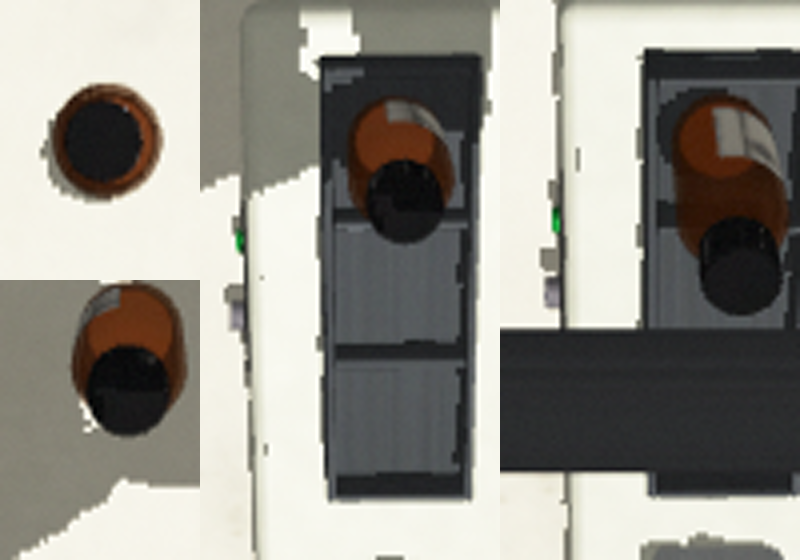

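The left bottle's cap top is at w1 (314,82.3) and w2 (326,178.7). The tray's -y corners are at w1 (318.3,290) and (353.8,290), and at w2 (327.5,373.8) and (364.3,373.8). Its +y corners are at w1 (316,179.5) and (356.3,179.3), and at w2 (325.8,262.5).

Run:
```python
from h import *
import pickle
from scipy.optimize import least_squares
w1=pickle.load(open("w1.pkl","rb"));w2=pickle.load(open("w2.pkl","rb"))
print("cap",*tri((w1,(314,82.3)),(w2,(326,178.7))))
print("BL",*tri((w1,(318.25,290)),(w2,(327.5,373.75))),"BR",*tri((w1,(353.75,290)),(w2,(364.25,373.75))),"TL",*tri((w1,(316,179.5)),(w2,(325.75,262.5))))
print("c cap",*tri((w1,(286+205/4,165+203/4)),(w2,(290+240/4,250+268/4))))
P=np.array([[-24,-34,48],[24,-34,48],[-24,110,30],[24,110,30]])/1000.
def f(v,full=False):
    X=(R.from_euler("z",v[2]).apply(P))+[v[0],v[1],0]
    r=np.r_[proj(w1,X)-[[318.25,290],[353.75,290],[316,179.5],[356.25,179.3]],proj(w2,X)[:3]-[[327.5,373.75],[364.25,373.75],[325.75,262.5]]]
    return r.ravel()
s=least_squares(f,[.515,.14,.047]);print(s.x,s.fun.reshape(-1,2))
for n,q in (("a",(0,.085,.034)),("b",(0,.038,.034)),("c",(0,-.009,.034)),("scr",(0,-.088,.112))): print(n,R.from_euler("z",s.x[2]).apply(q)+np.r_[s.x[:2],0])
togo([.477,.357,.037])
```

```text
cap [0.4831 0.3636 0.0726] [0.0001, 0.0001]
BL [0.5    0.1064 0.0478] [0.0002, 0.0002] BR [0.5466 0.1083 0.0471] [0.0001, 0.0001] TL [0.4899 0.2509 0.0277] [0.0, 0.0]
c cap [0.5142 0.2307 0.1032] [0.0001, 0.0001]
[0.521  0.1425 0.0587] [[-0.4866 -0.4461]
 [ 0.4231 -0.7109]
 [ 0.5959  0.4578]
 [-1.0434  0.331 ]
 [-0.8025 -0.3476]
 [ 0.6221 -0.5071]
 [ 0.6532  0.9264]]
a [0.5161 0.2273 0.034 ]
b [0.5188 0.1804 0.034 ]
c [0.5216 0.1335 0.034 ]
scr [0.5262 0.0546 0.112 ]
tool d [-0.0004 -0.0012  0.2148] yaw y 0.051163062645937035 pos [0.4781 0.3575 0.2518] z [ 0.0003 -0.0001 -1.    ] t 2.825 j [ 0.6222  0.3705  1.685  -0.0002  1.0859  0.5711]
```

The measured heights agree: wall top 47.5 mm, base 28 mm, cap 73 mm. The left bottle is at about (0.482,0.362), so I'll grasp it at 37 mm.

Converted, 0.05 m is 0.8, 0.04 m is 0.64.

```bash
python3 jog.py '0.072,0.064,0.8,0,0,0
0,0,0.8,0,0,0
0,0,0.8,0,0,0
0,0,0.64,0,0,0
0,0,0.4,0,0,0
0,0,0,0,0,0
0,0,0,0,0,0' 0.088
python3 jog.py '0,0,0,0,0,0
0,0,0,0,0,0
0,0,0,0,0,0
0,0,0,0,0,0
0,0,0,0,0,0
0,0,0,0,0,0' 0.01 8
python3 -c "
from h import *
togo([.5188,.1804,.12])"
```

```text
clock: 3.7
tool_pos: [0.4834, 0.3622, 0.0379]
tcp_rot: [0.689, 0.724, 0.001, 0.0]
contact_force: [0.6, 0.9, -0.6]
opening: 0.0878
grasp_force: 0.0
clock: 4.45
tool_pos: [0.4823, 0.3621, 0.0363]
tcp_rot: [0.689, 0.725, -0.0, -0.0]
contact_force: [0.6, -0.4, -0.7]
opening: 0.0308
grasp_force: 0.1
tool d [-0.1833  0.0274 -0.0837] yaw y 0.05005059152540867 pos [0.4823 0.3621 0.0363] z [-0.0001 -0.0001 -1.    ] t 4.45 j [ 0.6242  0.6795  1.7715 -0.      0.6907  0.5742]
```

Converted, -0.045 m is -0.72, -0.04 m is -0.64.

```bash
python3 jog.py '0,0,0,0,0,0
0,0,0,0,0,0
0,0,-0.32,0,0,0
0,0,-0.64,0,0,0
0,0,-0.72,0,0,0
0,0,-0.56,0,0,0
0,0,0,0,0,0' 
python3 jog.py '-0.48,0.072,0,0,0,0
-0.64,0.096,0,0,0,0
-0.64,0.096,0,0,0,0
-0.64,0.096,0,0,0,0
-0.5328,0.0784,0,0,0,0
0,0,0,0,0,0
0,0,0,0,0,0
0,0,0,0,0,0' 
python3 -c "
from h import *
togo([.5188,.1804,.0705])
m=vision.camera_model('wrist');cv2.imwrite('pics/w3.png',vision.get_image('wrist'))"
```

```text
clock: 5.32
tool_pos: [0.484, 0.3633, 0.1808]
tcp_rot: [0.689, 0.725, 0.004, 0.001]
contact_force: [0.5, 0.1, -0.6]
opening: 0.0294
grasp_force: 8.0
clock: 6.32
tool_pos: [0.5186, 0.1813, 0.1762]
tcp_rot: [0.689, 0.725, -0.0, -0.0]
contact_force: [0.3, -0.1, -0.4]
opening: 0.0294
grasp_force: 8.0
tool d [-0.0009  0.0002  0.1057] yaw y 0.05114556827958854 pos [0.5186 0.1813 0.1762] z [-0.0003  0.0001 -1.    ] t 6.325 j [0.3146 0.4003 1.8463 0.0002 0.8952 0.2634]
```

View pics/w3.png

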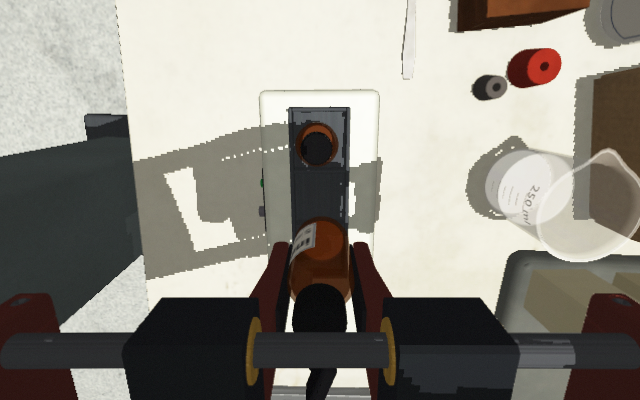

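The bottle is held upright at (320,260). It is centred on the tray in x (tray spans 289–350) and bottle_c is at (318,148). I'll lower it gently, with its foot finishing at the floor.

Converted, 0.03 m is 0.48, 0.02 m is 0.32.

```bash
python3 jog.py '-0.016,0,0.48,0,0,0
0,0,0.48,0,0,0
0,0,0.32,0,0,0
0,0,0.192,0,0,0
0,0,0.112,0,0,0
0,0,0.064,0,0,0
0,0,0.032,0,0,0
0,0,0,0,0,0' 
python3 jog.py '0,0,0,0,0,0
0,0,0.016,0,0,0
0,0,0,0,0,0
0,0,0,0,0,0'
```

```text
clock: 7.38
tool_pos: [0.5191, 0.1794, 0.0717]
tcp_rot: [0.689, 0.725, 0.0, 0.0]
contact_force: [1.0, 0.2, 0.9]
opening: 0.0294
grasp_force: 8.0
clock: 7.88
tool_pos: [0.5189, 0.1793, 0.0704]
tcp_rot: [0.689, 0.725, -0.0, 0.0]
contact_force: [-0.3, -0.4, -0.5]
opening: 0.0292
grasp_force: 8.0
```

Converted, -0.055 m is -0.88, -0.05 m is -0.8.

```bash
python3 jog.py '0,0,0,0,0,0
0,0,0,0,0,0
0,0,0,0,0,0
0,0,-0.16,0,0,0
0,0,-0.48,0,0,0
0,0,-0.8,0,0,0
0,0,-0.88,0,0,0
0,0,-0.88,0,0,0
0,0,-0.48,0,0,0
0,0,0,0,0,0' 0.06
python3 -c "
from h import *
togo([.585,-.314,.3])"
```

```text
clock: 9.12
tool_pos: [0.5201, 0.1798, 0.3036]
tcp_rot: [0.689, 0.725, 0.003, 0.001]
contact_force: [0.1, -0.3, -0.4]
opening: 0.0597
grasp_force: 0.0
tool d [-0.4964  0.0401  0.0031] yaw y 0.050009828475433074 pos [0.5201 0.1798 0.3036] z [ 0.0058  0.0019 -1.    ] t 9.125 j [0.3111 0.2415 1.7398 0.     1.1542 0.2611]
```

Converted, -0.057 m is -0.912, 0.006 m is 0.096.

```bash
python3 jog.py '-0.912,0.096,0,0,0,0
-0.912,0.096,0,0,0,0
-0.912,0.096,0,0,0,0
-0.912,0.096,0,0,0,0
-0.912,0.096,0,0,0,0
-0.912,0.096,0,0,0,0
-0.912,0.08,0,0,0,0
0,0,0,0,0,0
0,0,0,0,0,0
0,0,0,0,0,0' 0.088 | head -2
python3 - <<'E'
from h import *
import pickle
m=vision.camera_model("wrist");i=vision.get_image("wrist");cv2.imwrite("pics/w4.png",i);pickle.dump(m,open("w4.pkl","wb"));togo([.585,-.314,.25])
E
python3 jog.py '-0.8,0,0.32,0,0,0
-0.72,0,0.48,0,0,0
0,0,0,0,0,0
0,0,0,0,0,0' | head -2
python3 - <<'E'
from h import *
import pickle
w4=pickle.load(open("w4.pkl","rb"));a=cv2.imread("pics/w4.png")
m=vision.camera_model("wrist");i=vision.get_image("wrist");cv2.imwrite("pics/w5.png",i);pickle.dump(m,open("w5.pkl","wb"));togo([.585,-.314,.25])
c=lambda i,x,y,w,h,k:cv2.resize(i[y:y+h,x:x+w],None,fx=k,fy=k,interpolation=cv2.INTER_CUBIC)
B=[.585,-.314,.07];L=[]
for mm,im in ((w4,a),(m,i)):
    x,y=proj(mm,B)[0].astype(int)-[40,50];y=max(0,min(y,300));print(x,y);L.append(c(im,x,y,80,100,4))
small=cv2.resize(i,None,fx=.5,fy=.5)
o=np.zeros((600,640,3),np.uint8);o[:400]=np.hstack(L);o[400:600,:320]=small;o[400:600,320:]=cv2.resize(a,None,fx=.5,fy=.5);cv2.imwrite("pics/crop3.png",o)
E
```

```text
clock: 10.38
tool_pos: [0.5794, -0.2157, 0.2998]
tool d [-0.0985  0.0003  0.05  ] yaw y 0.05163866622319631 pos [ 0.5796 -0.2157  0.3001] z [-0.0006  0.0004 -1.    ] t 10.425 j [-0.3755  0.3546  1.5905  0.0001  1.1972 -0.4272]
clock: 10.92
tool_pos: [0.5847, -0.3108, 0.2507]
tool d [-0.0033 -0.0002  0.0012] yaw y 0.05125580707735523 pos [ 0.585  -0.3106  0.2512] z [ 0.0008 -0.0001 -1.    ] t 10.975 j [-0.5062  0.4676  1.5339  0.0003  1.1393 -0.5576]
280 203
280 136
```

View pics/crop3.png

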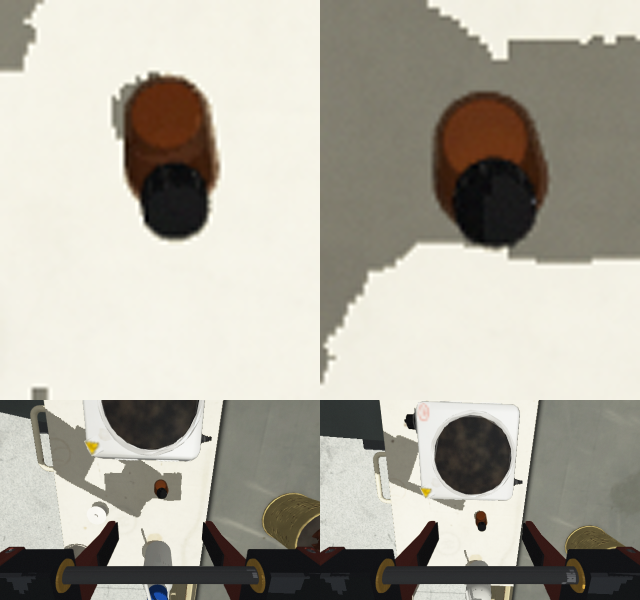

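The right bottle's cap top is at w4 (323.8,254.8) and w5 (323.8,187.5). The bottle stands free, with the crucible and the blue-capped bottle well clear.

Run:
```python
from h import *
import pickle
w4=pickle.load(open("w4.pkl","rb"));w5=pickle.load(open("w5.pkl","rb"))
x,e=tri((w4,(323.75,254.75)),(w5,(323.75,187.5)));print(x,e,plane(w5,(323.75,187.5),.076));togo([x[0],x[1],.0365])
```

```text
[ 0.5885 -0.3132  0.0745] [0.0001, 0.0001] [ 0.5884 -0.3128  0.076 ]
tool d [-0.0027  0.0032  0.2147] yaw y 0.05125580707735523 pos [ 0.585  -0.3106  0.2512] z [ 0.0008 -0.0001 -1.    ] t 10.975 j [-0.5062  0.4676  1.5339  0.0003  1.1393 -0.5576]
```

Converted, 0.05 m is 0.8, 0.04 m is 0.64.

```bash
python3 jog.py '-0.04,0.048,0.8,0,0,0
0,0,0.8,0,0,0
0,0,0.8,0,0,0
0,0,0.64,0,0,0
0,0,0.4,0,0,0
0,0,0,0,0,0
0,0,0,0,0,0' 0.088
python3 jog.py '0,0,0,0,0,0
0,0,0,0,0,0
0,0,0,0,0,0
0,0,0,0,0,0
0,0,0,0,0,0
0,0,0,0,0,0
0,0,0,0,0,0
0,0,0,0,0,0' 0.01 8
python3 jog.py '0,0,-0.32,0,0,0
0,0,-0.64,0,0,0
0,0,-0.8,0,0,0
0,0,-0.8,0,0,0
0,0,-0.48,0,0,0
0,0,0,0,0,0
0,0,0,0,0,0'
python3 -c "
from h import *
togo([.5216,.1335,.0705])"
```

```text
clock: 11.85
tool_pos: [0.589, -0.3141, 0.0372]
tcp_rot: [0.689, 0.725, 0.0, 0.001]
contact_force: [0.2, 0.6, 0.1]
opening: 0.0877
grasp_force: 0.0
clock: 12.85
tool_pos: [0.5876, -0.3143, 0.0353]
tcp_rot: [0.689, 0.725, -0.0, -0.0]
contact_force: [-0.7, -0.3, -0.4]
opening: 0.0298
grasp_force: 7.9
clock: 13.72
tool_pos: [0.5871, -0.314, 0.225]
tcp_rot: [0.689, 0.725, -0.0, -0.0]
contact_force: [0.5, 0.1, 0.5]
opening: 0.0296
grasp_force: 7.9
tool d [ 0.4501 -0.0429  0.1547] yaw y 0.050023006846012345 pos [ 0.5871 -0.314   0.225 ] z [-0.0007  0.0004 -1.    ] t 13.725 j [-0.509   0.5002  1.5453 -0.      1.0969 -0.559 ]
```

Converted, 0.056 m is 0.896, 0.05 m is 0.8.

```bash
python3 jog.py '0.48,-0.048,0,0,0,0
0.8,-0.08,0,0,0,0
0.896,-0.08,0,0,0,0
0.896,-0.08,0,0,0,0
0.896,-0.08,0,0,0,0
0.896,-0.08,0,0,0,0
0.896,-0.08,0,0,0,0
0.8,-0.08,0,0,0,0
0.64,-0.08,0,0,0,0
0,0,0,0,0,0'
python3 jog.py '0,0,0.48,0,0,0
0,0,0.48,0,0,0
0,0,0.16,0,0,0
0,0,0,0,0,0
0,0,0,0,0,0'|head -2
python3 -c "
from h import *
togo([.5216,.1335,.0695])"
```

```text
clock: 14.98
tool_pos: [0.5207, 0.135, 0.2238]
tcp_rot: [0.688, 0.726, -0.001, -0.001]
contact_force: [0.3, -0.3, -0.6]
opening: 0.0302
grasp_force: 7.9
clock: 15.6
tool_pos: [0.5229, 0.1328, 0.1562]
tool d [ 0.0008 -0.0013  0.0867] yaw y 0.049581946277791625 pos [0.5229 0.1328 0.1562] z [ 0.0012  0.0002 -1.    ] t 15.6 j [ 0.2266  0.4171  1.8805 -0.0001  0.8428  0.1771]
```

Converted, 0.025 m is 0.4, -0.001 m is -0.016.

```bash
python3 jog.py '0.016,-0.016,0.4,0,0,0
0,0,0.4,0,0,0
0,0,0.24,0,0,0
0,0,0.16,0,0,0
0,0,0.096,0,0,0
0,0,0.048,0,0,0
0,0,0.032,0,0,0
0,0,0,0,0,0
0,0,0,0,0,0'
python3 -c "
from h import *
togo([.5216,.1335,.0695])"
```

```text
clock: 16.73
tool_pos: [0.5213, 0.134, 0.0696]
tcp_rot: [0.689, 0.725, 0.0, 0.0]
contact_force: [-0.2, -0.6, -0.6]
opening: 0.0297
grasp_force: 7.9
tool d [-0.0005  0.0003  0.0001] yaw y 0.05009846354868581 pos [0.5213 0.134  0.0696] z [ 0.0004  0.0001 -1.    ] t 16.725 j [ 0.2295  0.5598  1.915  -0.      0.6663  0.1794]
```

Converted, -0.055 m is -0.88, -0.03 m is -0.48.

```bash
python3 jog.py '0,0,0,0,0,0
0,0,0,0,0,0
0,0,0,0,0,0
0,0,-0.16,0,0,0
0,0,-0.48,0,0,0
0,0,-0.8,0,0,0
-0.16,0,-0.88,0,0,0
-0.4,0,-0.88,0,0,0
0,0,-0.48,0,0,0
0,0,0,0,0,0' 0.06
python3 jog.py '0,0,0,0,0,0
0,0,0,0,0,0' | head -2
python3 - <<'E'
from h import *
import pickle
m=vision.camera_model("wrist");i=vision.get_image("wrist");cv2.imwrite("pics/w6.png",i);pickle.dump(m,open("w6.pkl","wb"));togo([.5262,.0546,.112])
print(proj(m,[[.5161,.2273,.11],[.5188,.1804,.11],[.5216,.1335,.11],[.5262,.0546,.122]]))
c=i[60:340,240:420];c=cv2.resize(c,None,fx=2.14,fy=2.14,interpolation=cv2.INTER_CUBIC)
s=vision.get_image("scene")[110:210,270:370];s=cv2.resize(s,None,fx=4,fy=4,interpolation=cv2.INTER_CUBIC)
o=np.zeros((600,800,3),np.uint8);o[:c.shape[0],:c.shape[1]]=c[:600];o[:400,400:]=s;cv2.imwrite("pics/crop4.png",o)
E
```

```text
clock: 17.98
tool_pos: [0.5242, 0.0989, 0.3027]
tcp_rot: [0.689, 0.724, 0.002, 0.002]
contact_force: [0.6, -0.4, 0.0]
opening: 0.0604
grasp_force: 0.0
clock: 18.23
tool_pos: [0.522, 0.099, 0.2979]
tool d [-0.0445  0.0023  0.1859] yaw y 0.05035815540626982 pos [0.5222 0.099  0.2979] z [-0.0027 -0.0004 -1.    ] t 18.275 j [0.165  0.2218 1.7797 0.     1.1429 0.1147]
[[321.3488  40.3014]
 [321.6333  96.1485]
 [321.9969 147.138 ]
 [322.4796 227.9608]]
```

View pics/crop4.png

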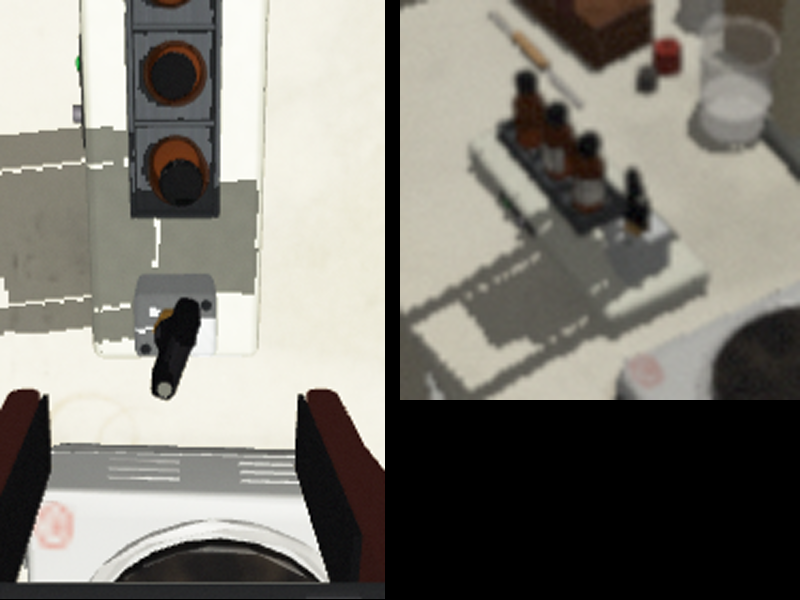

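All three bottles stand upright in their cells. The wing's top runs from its dot end at w6 (317,242) to its other end at (328,202), which makes the screw value about 1.25 rad. I'll take a second view from above the screw.

Converted, 0.025 m is 0.4, -0.022 m is -0.352.

```bash
python3 jog.py '-0.352,0.016,0.32,0,0,0
-0.352,0.016,0.4,0,0,0
0,0,0,0,0,0
0,0,0,0,0,0' | head -2
python3 - <<'E'
from h import *
import pickle
m=vision.camera_model("wrist");i=vision.get_image("wrist");cv2.imwrite("pics/w7.png",i);pickle.dump(m,open("w7.pkl","wb"))
x,y=proj(m,[.5262,.0546,.122])[0].astype(int)-[40,45];print(x,y)
c=lambda i,x,y,w,h,k:cv2.resize(i[y:y+h,x:x+w],None,fx=k,fy=k,interpolation=cv2.INTER_CUBIC)
cv2.imwrite("pics/crop5.png",np.hstack([c(i,x,y,80,90,5),c(cv2.imread("pics/w6.png"),285,178,80,90,5)]))
E
```

```text
clock: 18.82
tool_pos: [0.5274, 0.0555, 0.2546]
278 153
```

View pics/crop5.png

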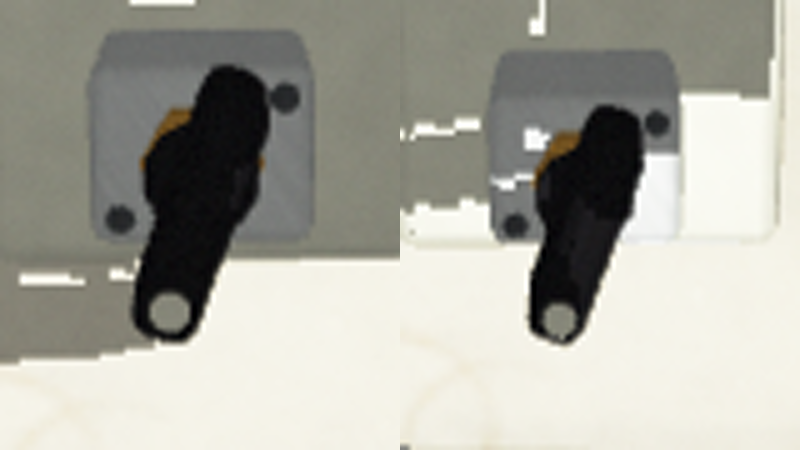

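In w7 the dot is at (312,215.4) and in w6 at (317,242). The midpoint between the block's two bolts is at w7 (318.4,184.4) and w6 (322.2,212.9).

Run:
```python
from h import *
import pickle
w6=pickle.load(open("w6.pkl","rb"));w7=pickle.load(open("w7.pkl","rb"))
d,e=tri((w7,(312,215.4)),(w6,(317,242)));print("dot",d,e)
b,e=tri((w7,(318.4,184.4)),(w6,(322.2,212.9)));print("block",b,e,plane(w7,(318.4,184.4),.076))
d=plane(w7,(312,215.4),.122)
for ax in ([.5262,.0546],b[:2]): v=d[:2]-ax; print(np.linalg.norm(v),np.arctan2(v[1],v[0]))
print(plane(w7,(312,215.4),.122),plane(w7,(278+230/5,153+115/5),.122))
togo([.5262,.0546,.113])
```

```text
dot [0.5213 0.0408 0.1261] [0.0001, 0.0001]
block [0.5258 0.0572 0.0833] [0.0001, 0.0001] [0.5257 0.0553 0.076 ]
0.016018471945795542 -1.8862917437939941
0.018366206254531413 -1.8209088928950365
[0.5212 0.0394 0.122 ] [0.5296 0.0744 0.122 ]
tool d [-0.0011 -0.0015  0.142 ] yaw y 0.05025128999447888 pos [0.5276 0.0557 0.255 ] z [ 0.0008  0.0003 -1.    ] t 18.875 j [0.0827 0.2676 1.8267 0.0003 1.0465 0.0323]
```

Screw axis is ≈(0.526,0.055) and the wing angle is -1.81 rad, so the tool's y axis should go to -0.24. I'll turn by 0.29, go down and grip.

Converted, 0.03 m is 0.48, -0.0015 m is -0.024, 0.145 rad / 1.5708 = 0.0923.

```bash
python3 jog.py '0,-0.024,0.48,0,0,0.0923
0,0,0.48,0,0,0.0923
0,0,0.48,0,0,0
0,0,0.48,0,0,0
0,0,0.24,0,0,0
0,0,0.096,0,0,0
0,0,0,0,0,0
0,0,0,0,0,0' 0.045
python3 jog.py '0,0,0,0,0,0
0,0,0,0,0,0
0,0,0,0,0,0
0,0,0,0,0,0
0,0,0,0,0,0
0,0,0,0,0,0' 0.005 20
python3 -c "
from h import *
togo([.526,.055,.113])"
```

```text
clock: 19.88
tool_pos: [0.5263, 0.0552, 0.1144]
tcp_rot: [0.787, 0.617, 0.001, 0.0]
contact_force: [0.2, 0.5, 0.5]
opening: 0.045
grasp_force: 0.0
clock: 20.62
tool_pos: [0.5247, 0.0551, 0.1134]
tcp_rot: [0.787, 0.617, -0.001, -0.001]
contact_force: [-6.0, 1.0, 5.0]
opening: 0.012
grasp_force: 20.0
tool d [0.0002 0.0013 0.0004] yaw y -0.24015228940484212 pos [0.5247 0.0551 0.1134] z [-0.002  0.    -1.   ] t 20.625 j [0.0819 0.4733 1.9245 0.0003 0.7458 0.3219]
```

Converted, -0.0015 m is -0.024, 0.12 rad / 1.5708 = 0.0764.

```bash
python3 jog.py '0,-0.024,0,0,0,0
0,0,0,0,0,0.0382
0,0,0,0,0,0.0764
0,0,0,0,0,0.0764
0,0,0,0,0,0.0764
0,0,0,0,0,0.0764
0,0,0,0,0,0.0764
0,0,0,0,0,0.0764
0,0,0,0,0,0.0764
0,0,0,0,0,0'
python3 -c "
from h import *
togo([.526,.055,.113]);print(read_state()['ft_torque'])"
```

```text
clock: 21.88
tool_pos: [0.5237, 0.0557, 0.1134]
tcp_rot: [0.977, 0.214, -0.0, -0.0]
contact_force: [-3.8, 2.8, 4.2]
opening: 0.0118
grasp_force: 20.0
tool d [0.0017 0.0016 0.0004] yaw y -1.1391483588447122 pos [0.5237 0.0557 0.1134] z [-0.0008  0.0004 -1.    ] t 21.875 j [0.0831 0.4719 1.9271 0.0008 0.7434 1.2217]
[ 0.5274  0.823  -0.048 ]
```

Converted, 0.1 rad / 1.5708 = 0.0637.

```bash
python3 jog.py '0,0,0,0,0,0.0637
0,0,0,0,0,0.0637
0,0,0,0,0,0.0509
0,0,0,0,0,0.0318
0,0,0,0,0,0
0,0,0,0,0,0'
python3 -c "
from h import *
togo([.526,.055,.113]);print(read_state()['ft_torque'])"
```

```text
clock: 22.62
tool_pos: [0.5237, 0.0561, 0.1134]
tcp_rot: [0.999, 0.052, -0.0, -0.001]
contact_force: [-4.2, 4.7, 4.6]
opening: 0.0119
grasp_force: 20.0
tool d [0.0022 0.0013 0.0004] yaw y -1.4675125008197105 pos [0.5237 0.0561 0.1134] z [-0.001  0.001 -1.   ] t 22.625 j [0.0835 0.4719 1.9271 0.0015 0.7435 1.5499]
[ 0.952   0.9213 -0.0397]
```

Friction torque only, so it hasn't reached the stop. I'll continue in small steps until the stop shows.

Careful with the scale: shifts go in shares of 62.5 mm and turns go in shares of pi/2 rad. That gives: 0.04 rad / 1.5708 = 0.0255.

```bash
for k in 1 ; do python3 jog.py '0,0,0,0,0,0.0255
0,0,0,0,0,0.0255
0,0,0,0,0,0'|sed -n 4p; python3 -c "
from h import *
togo([.526,.055,.113]);print(read_state()['ft_torque'])"; done
python3 jog.py '0,0,0,0,0,0.0255
0,0,0,0,0,0.0255
0,0,0,0,0,0'|sed -n 4p; python3 -c "
from h import *
togo([.526,.055,.113]);print(read_state()['ft_torque'])"
```

```text
contact_force: [-3.4, 6.4, 5.0]
tool d [0.0023 0.0011 0.0004] yaw y -1.546584023382441 pos [0.5237 0.0561 0.1134] z [-0.0008  0.0007 -1.    ] t 23.0 j [0.0837 0.4719 1.927  0.0011 0.7434 1.6294]
[1.0442 0.8965 0.4715]
contact_force: [-5.2, 5.6, 4.2]
tool d [0.0028 0.0009 0.0003] yaw y -1.6260342650998212 pos [0.5233 0.0561 0.1133] z [-0.0016  0.0005 -1.    ] t 23.375 j [0.0838 0.4718 1.9274 0.0009 0.744  1.7092]
[1.0004 1.1397 0.5585]
```

At yaw ≈-1.5 the torque jumps to 0.5 N m, so the screw is seated, which agrees with the shaker yaw (-1.515). Now I'll back off to yaw ≈+0.055.

Converted, -0.12 rad / 1.5708 = -0.0764.

```bash
python3 jog.py '0,0,0,0,0,0
0,0,0,0,0,-0.0764
0,0,0,0,0,-0.0764
0,0,0,0,0,-0.0764
0,0,0,0,0,-0.0764
0,0,0,0,0,-0.0764
0,0,0,0,0,-0.0764
0,0,0,0,0,-0.0764
0,0,0,0,0,-0.0764'
python3 jog.py '0,0,0,0,0,-0.0764
0,0,0,0,0,-0.0764
0,0,0,0,0,-0.0764
0,0,0,0,0,-0.0764
0,0,0,0,0,-0.0764
0,0,0,0,0,-0.0764
0,0,0,0,0,0
0,0,0,0,0,0
0,0,0,0,0,0
0,0,0,0,0,0'
python3 - <<'E'
from h import *
togo([.526,.055,.113]);print(read_state()['ft_torque'])
s=vision.get_image("scene")[110:210,270:370];s=cv2.resize(s,None,fx=4,fy=4,interpolation=cv2.INTER_CUBIC)
w=vision.get_image("wrist")[:,120:520];cv2.imwrite("pics/end.png",np.hstack([s,w]))
E
```

```text
clock: 24.5
tool_pos: [0.524, 0.0553, 0.1134]
tcp_rot: [0.899, 0.438, -0.0, 0.0]
contact_force: [-2.7, -0.6, 2.8]
opening: 0.0119
grasp_force: 20.0
clock: 25.75
tool_pos: [0.5248, 0.0551, 0.1134]
tcp_rot: [0.689, 0.724, 0.0, 0.001]
contact_force: [2.0, -5.0, -2.5]
opening: 0.0118
grasp_force: 20.0
tool d [-0.0001  0.0012  0.0004] yaw y 0.04953669323005825 pos [0.5248 0.0551 0.1134] z [ 0.0014 -0.0004 -1.    ] t 25.75 j [ 0.0823  0.4723  1.9262 -0.0008  0.7418  0.0334]
[-0.8907 -0.4605  0.0462]
```

View pics/end.png

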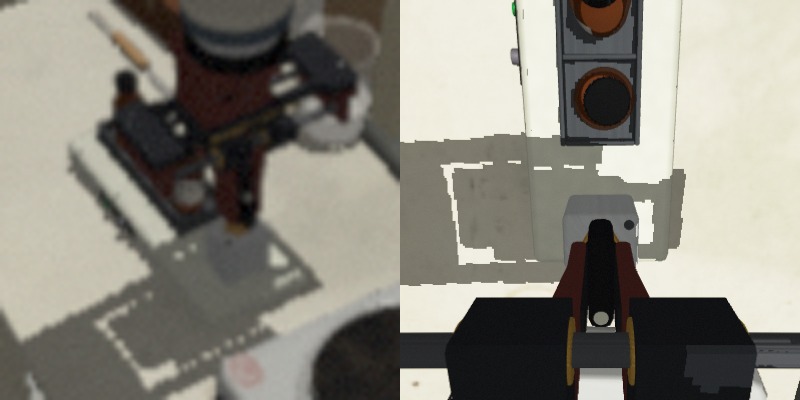

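The wing is aligned between the pads at wrist crop (600,270), with its dot at (600,318), on the -y side. That is a quarter turn from the seat. The bottles still stand in the tray, and the grip force is 20 N.

```bash
python3 -c "
from cell import arm, vision, read_state
print(arm.hand_in())"
```

```text
the job is handed in; nothing more can be done
None
```

The job is handed in: both loose bottles stand upright in the two empty cells, and the screw was seated, backed off about a quarter turn and is still gripped at 20 N, at 25.8 s on the robot's clock; no verdict came back.

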